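# Line up the test-jig lid's hinge for its pin

## Robot

A 6-joint arm with a two-finger parallel gripper is mounted at the origin on the work surface. World frame = base frame: x ahead of the robot, y to its left, z up, the work surface at z = 0. Lengths are in mm, angles in rad, forces in N, time in s.
With the tool pointing down it reaches from about 275 to 750 mm from the base axis. Payload 10.2 kg.
Tool frame: the origin (TCP) lies between the finger pads; the fingertips stand 17 mm ahead of it and the grasp point (between the pads) lies 2 mm behind it (ctrl.tip_reach is the distance from the TCP to the fingertips, in mm); z points along the fingers, y is the line along which they close (so a half turn about z gives the same grasp; the last joint's range is limited). The gripper opens to 88 mm and grips with 3 to 60 N. Pads are 18 mm wide; open, the fingers measure 123 mm over their backs; the gripper's body (75 mm by 187 mm) begins 45 mm behind the grasp point.
Start: joints at [-1.342, 0.313, 1.498, -0, 1.331, -0.223], TCP at [229.196, -472.335, 255.72] pointing down, gripper open.
Joint ranges: [-2.94, 2.94], [-0.97, 2.17], [0.19, 2.56], [-1.23, 4.37], [0.02, 3.11], [-2.88, 2.88]. Speed limits (rad/s): [2.39, 2.39, 3.01, 3.14, 3.14, 3.14].

## Interface

Orientations are given as a unit quaternion [w, x, y, z].
In Python, from station import ctrl, eyes gives the robot as it stands. The module is installed in compiled form; this text tells all that it offers.
- The arm moves only by the shell command python3 -m crank 'ROWS' [FORCE]. ROWS is JSON, one flat list of numbers, 7 for each row, row after row: the shift along the tool's x, y, z scaled (see below), then the turn, a rotation vector about the tool's x, y, z scaled (see below), then the closure, from 0 (fully open) to 1 (shut). A call has exactly 8 rows; each row shifts and turns the commanded pose from where the row before left it, along the tool's axes as they then stand; what a row does not reach is not made up. The controller multiplies each number of a shift by 0.75 m and each number of a turn by 45 degrees. A row lasts 1/12 s, in which the tool goes at most 41.7 mm and 7.16 degrees, less where a joint would pass 70% of its speed; a pose out of reach is approached as far as the arm can. A call with a number of a shift or a turn outside -1 to 1 is refused whole. A call with a gripper value outside its range is refused whole. The fingers move at their own pace and stop on an object; FORCE is the grip in N (left out, the last holds). Time passes only in rows, so rows that do not move let the fingers close, or fill a call up. It gives the time, the measured TCP pose, the force, the opening and the grip force at its end, in the units of the state.
- ctrl.get_state(): the state, without advancing time (a new reading comes with each control period).
- eyes.get_image(name): name is "scene" or "top" or "wrist"; returns the picture (420x560x3 uint8, red, green, blue); there is no depth.
- eyes.calibration(name): a dict with "camera_matrix" (3x3 intrinsics, pixels), "dist_coeffs" ([k1, k2, p1, p2, k3] as OpenCV has them; the pictures are not rectified), "rvec" (rotation vector, rad) and "tvec" (3), from world to camera coordinates, as OpenCV has them; the wrist camera has in their place "mount" (4x4, takes a point from camera to tool coordinates, whose origin is the TCP and whose axes are the flange's). Camera axes: x right, y down, z forward; pixel columns grow to the right and rows downward; lengths in mm; the calibration is good to about 2 mm. A picture is of the moment at which its call begins: read the wrist's pose just before it. calibration takes no time and is no camera call.
- ctrl.hand_in(): hands the job in; it is judged then, once.
The state is a dict: "time": time; "joint_positions": joint angles; "joint_velocities": joint speeds; "joint_torque": joint torques, N m; "eef_pos": TCP position; "orientation": TCP orientation; "contact_force": force on the tool from outside, world axes, zero at the start; "ft_torque": the same for the moment, N m; "grip_width": finger opening in mm; "finger_force": force on a finger pad.
Only numpy, scipy, OpenCV 4.12 (cv2) and the standard library are available. Lean on these libraries where they do the work, as an engineer would, in place of code of your own. Each camera call takes 0.05 s, during which the arm holds its last target. There are 200 camera calls.

## Task

The lid of the board-test jig has been taken off and lies on the blue mat. Pick the lid up by its black handle, set its two brass hinge knuckles into the gaps between the jig's three, and press it fully down against the sprung board nest so that all the knuckle holes line up. Finish while still gripping the handle and pressing the lid down, so that a colleague can slide the hinge pin through, and leave the other things on the bench where they are.

Things in the scene. Friction and masses are not known exactly. Their poses are not given: they have to be found in the camera images.
- lid: The loose lid: red-brown plate 136 (x) x 124 (y) x 8 mm, about 300 g, lying right side up on four white feet, 8 mm long, on the 3 mm thick mat. Origin: middle of the plate, level with the underside of the feet. Axes: x level from its front to its brass hinge, y along the hinge, z up.
- lid_handle (a point): Centre of the lid's handle bar: black, 14 mm thick (x), 92 mm long (y), 22 mm high, 14 mm of clear space under it, with a post in the last 14 mm at each end. This point is 25 mm above the plate's top and at -3.5, 0, 41 mm from the lid's origin. Axes as the lid's.
- lid_hole_l (a point): Outer end of the bore of the lid's left (+y) hinge knuckle. The two brass knuckles of the lid are 14 mm in outside diameter with a 7 mm bore, 22 mm long, at y = 14 to 36 and -36 to -14 mm, standing off the plate's +x edge. This point is on the hinge axis, 80 mm in x, 36 mm in y and -27 mm in z from lid_handle (lid axes).
- lid_hole_r (a point): The same for the lid's right (-y) knuckle: 80 mm in x, -36 mm in y and -27 mm in z from lid_handle.
- jig_top (a point): Centre of the jig's top face, under the sprung nest, 40 mm above the mat. The jig is a black box 180 (x) x 140 (y) mm, fixed to the bench, with an aluminium rail 28 mm high along its rear (+x) edge. Axes: x level from its front to the rail, y along the hinge, z up. The lid is home with its axes parallel to these.
- jig_hole_l (a point): Where lid_hole_l belongs: on the jig's hinge axis, 66 mm above the mat, 76.5 mm in x, 36 mm in y from jig_top. The rail's brass leaf has three knuckles, 14 mm in outside diameter, at y = -54 to -38, -12 to 12 and 38 to 54 mm. The lid's knuckles drop straight down into the two 26 mm gaps (2 mm play each end, ends bevelled 2 mm; 1.5 mm play in x).
- jig_hole_r (a point): Where lid_hole_r belongs: the same for the right (-y) gap, 72 mm from jig_hole_l.
- nest (a joint): How far the jig's sprung nest (grey plate with green board, 100 x 88 mm) is pressed down, m; 0 = up. The lid's feet meet it 8 mm above home; it yields at about 5.5 N and takes 11 N at 8 mm, 3 N of it from the lid's weight. There the plate lands on four rigid steel stops and the holes are level. Let go, the lid springs up again.
- pin_mid (a point): Bystander: the steel hinge pin, 6 mm thick, 120 mm long with a bent end, lying on the mat; its middle. Leave it.
- driver_grip (a point): Bystander: yellow screwdriver, 160 mm long, lying; its handle. Leave it.
- board_mid (a point): Bystander: loose green circuit board, 100 x 70 mm, lying flat; its middle. Leave it.
- spool_mid (a point): Bystander: blue spool of solder, 58 mm across, 38 mm high; its middle. Leave it.
- flux_mid (a point): Bystander: small bottle with a red cap, 38 mm across, 75 mm high; its middle. Leave it.
- tray_mid (a point): Bystander: orange tray of small parts, 75 x 110 x 32 mm; its middle. Leave it.
- meter_mid (a point): Bystander: yellow multimeter lying flat, 165 x 82 x 36 mm; its middle. Leave it.

How it is judged (in metres and radians):
On the way, in this order (a step that is already met when the one before it is completed fails the run):
1. the lid is lifted off the mat in the gripper (contact force between the fingers and lid above 3 N and height (world z) of lid_handle above 0.075 m), for 0.2 s.
2. the lid is pressed home with the knuckle holes in line (x of lid_hole_l in the frame of jig_hole_l between -0.0025 and 0.0025 m and y of lid_hole_l in the frame of jig_hole_l between -0.004 and 0.004 m and z of lid_hole_l in the frame of jig_hole_l between -0.002 and 0.002 m and x of lid_hole_r in the frame of jig_hole_r between -0.0025 and 0.0025 m and y of lid_hole_r in the frame of jig_hole_r between -0.004 and 0.004 m and z of lid_hole_r in the frame of jig_hole_r between -0.002 and 0.002 m and contact force between the fingers and lid above 3 N and value of joint nest above 0.0065 m), for 0.5 s.
At the end, for the whole second after the job is handed in: Both of the lid's knuckle holes are within 2.5 mm (front to back), 2 mm (height) and 4 mm (along the axis) of the jig's, the nest is pressed at least 6.5 mm down, the lid is still, and the fingers are holding it (at least 3 N) (all of step 2 and linear speed of lid below 0.02 m/s); the arm keeps its last pose, push and grip.
It fails at once if another thing on the bench was moved more than 25 mm (distance of any of pin_mid, driver_grip, board_mid, spool_mid, flux_mid, tray_mid, meter_mid from where it was at the start of the episode above 0.025 m).
It also fails if it takes over 48 s, if anything falls off the work surface, if the arm or the gripper's body presses on something with over 40 N, if the wrist force passes 120 N, or if a joint passes its speed limit or range.

## Working session

There is one attempt and no reset: what is moved stays moved. The work goes in short steps, Python scripts to look and compute and a shell command to move; the robot and the scene stay as the last step left them, time stands still between calls to the robot, and variables do not carry over. Pictures are saved under pics/ and viewed, at most 10 in all, crops included, and the job is handed in when it is done.

```bash
mkdir -p pics
python3 - <<'E'
from station import ctrl,eyes
import cv2,numpy as np
print(ctrl.get_state())
ims=[eyes.get_image(n) for n in("scene","top","wrist")]
for n,i in zip(("scene","top","wrist"),ims):
    cv2.imwrite(f"pics/{n}0.png",i[...,::-1]); c=eyes.calibration(n); print(n,{k:np.round(np.array(v),3).tolist() for k,v in c.items()})
E
```

```text
{'time': 0.0, 'joint_positions': array([-1.34242793e+00,  3.13443796e-01,  1.49841821e+00, -1.44099060e-05,
        1.33101392e+00, -2.23436381e-01]), 'joint_velocities': array([-3.65210857e-04,  6.55112448e-04,  1.08984509e-03, -9.67127676e-05,
       -3.42650614e-04, -2.12156837e-04]), 'joint_torque': array([ 1.65998886e-04, -4.02205396e+01, -2.52273291e+01,  6.94061676e-02,
        3.51617555e-02, -1.25012621e-04]), 'eef_pos': array([ 229.12668813, -472.11355053,  255.17133753]), 'orientation': array([-6.41616752e-04,  9.74591796e-01,  2.23987542e-01, -8.57997479e-06]), 'contact_force': array([ 0.65118116,  0.33497938, -0.40181724]), 'ft_torque': array([0.00034672, 0.01630471, 0.00336693]), 'finger_force': 0.0, 'grip_width': 87.91619648226944}
scene {'camera_matrix': [[487.443, 0.0, 283.078], [0.0, 487.443, 215.725], [0.0, 0.0, 1.0]], 'dist_coeffs': [-0.078, 0.0, 0.0, 0.0, 0.0], 'rvec': [1.336, 1.929, -1.053], 'tvec': [199.206, -205.488, 1861.278]}
top {'camera_matrix': [[436.256, 0.0, 290.758], [0.0, 436.256, 201.426], [0.0, 0.0, 1.0]], 'dist_coeffs': [0.002, 0.0, 0.0, 0.0, 0.0], 'rvec': [2.089, -2.149, 0.199], 'tvec': [24.568, 556.281, 1224.366]}
wrist {'camera_matrix': [[333.977, 0.0, 285.417], [0.0, 333.977, 206.611], [0.0, 0.0, 1.0]], 'dist_coeffs': [-0.028, 0.0, 0.0, 0.0, 0.0], 'mount': [[-0.0, -0.967, -0.255, 64.617], [1.0, -0.0, 0.0, 0.96], [-0.0, -0.255, 0.967, -128.183], [0.0, 0.0, 0.0, 1.0]]}
```

View pics/top0.png

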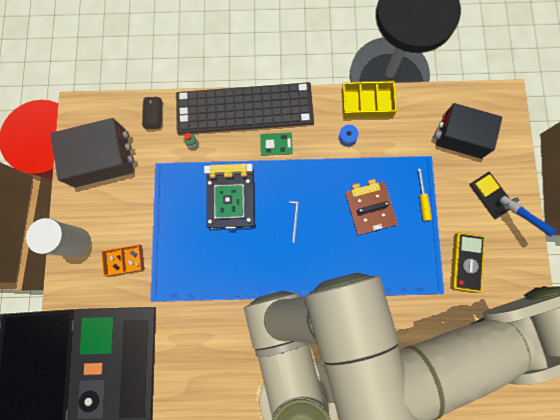

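View pics/scene0.png

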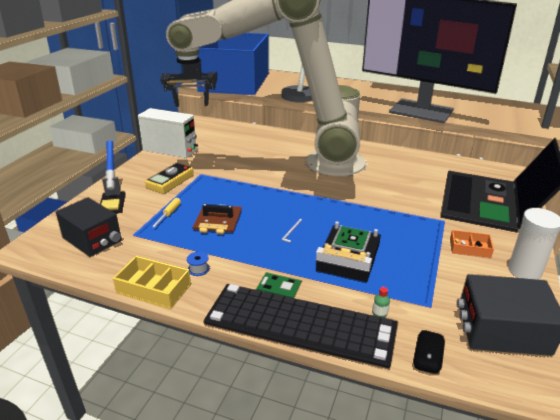

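```bash
cat > h.py <<'E'
from station import ctrl,eyes
import cv2,numpy as np
from scipy.spatial.transform import Rotation as R
def pose():
    s=ctrl.get_state(); w,x,y,z=s["orientation"]; return R.from_quat([x,y,z,w]).as_matrix(),np.array(s["eef_pos"])
def cam(n,P=None):
    c=eyes.calibration(n);K=np.array(c["camera_matrix"]);d=np.array(c["dist_coeffs"])
    if n=="wrist":
        Rm,t=P;M=np.array(c["mount"]);return K,d,Rm@M[:3,:3],Rm@M[:3,3]+t
    Rc=cv2.Rodrigues(np.array(c["rvec"]))[0];return K,d,Rc.T,-Rc.T@np.array(c["tvec"]).ravel()
def cast(C,px,z):
    K,d,Rw,o=C;u=cv2.undistortPoints(np.float64(px).reshape(-1,1,2),K,d)[:,0]
    r=np.c_[u,np.ones(len(u))]@Rw.T;return o+r*((z-o[2])/r[:,2])[:,None]
def big(mask,k=1):
    cs=cv2.findContours(mask.astype(np.uint8),cv2.RETR_EXTERNAL,cv2.CHAIN_APPROX_NONE)[0]
    return sorted(cs,key=cv2.contourArea)[::-1][:k]
def masks(im):
    h=cv2.cvtColor(im,cv2.COLOR_RGB2HSV).astype(int);H,S,V=h[...,0],h[...,1],h[...,2]
    return dict(lid=((H<12)|(H>172))&(S>90)&(V>40)&(V<190),brass=(H>15)&(H<28)&(S>120)&(V>120),black=V<50,green=(H>50)&(H<85)&(S>100))
def win(m,x0,y0,x1,y1):
    o=np.zeros_like(m);o[y0:y1,x0:x1]=m[y0:y1,x0:x1];return o
E
python3 - <<'E'
from h import *
im=cv2.imread("pics/top0.png")[...,::-1].copy();C=cam("top");m=masks(im)
def rect(mask,z,n):
    c=big(mask)[0];p=cast(C,c.reshape(-1,2),z)[:,:2].astype(np.float32)
    r=cv2.minAreaRect(p);print(n,np.round(np.array(r[0]),1),np.round(r[1],1),round(r[2],1))
rect(win(m["lid"],335,170,405,245),19,"lid")
rect(win(m["black"],350,195,395,225),55,"handle")
rect(win(m["green"],205,175,250,225),53,"board")
rect(win(m["black"],200,160,262,235),43,"jig")
for n,w,z in(("lidb",(345,170,395,200),20),("jigb",(200,160,262,185),72)):
    ys,xs=np.where(win(m["brass"],*w));print(n,cast(C,[[xs.mean(),ys.mean()]],z),len(xs))
s=ctrl.get_state();print(pose()[0])
E
```

```text
lid [ 537.2 -229.7] [134.  121.9] 13.4
handle [ 533.6 -260.7] [14.7  3. ] 88.4
board [565.  191.7] [73.8 88. ] 89.7Traceback (most recent call last):
  File "<stdin>", line 9, in <module>
  File "<stdin>", line 4, in rect
IndexError: list index out of range
```

```bash
python3 -m crank '[0.042,-0.0094,0.007,0,0,0,0,0.042,-0.0094,0.007,0,0,0,0,0.042,-0.0094,0.007,0,0,0,0,0.042,-0.0094,0.007,0,0,0,0,0.042,-0.0094,0.007,0,0,0,0,0.042,-0.0094,0.007,0,0,0,0,0.042,-0.0094,0.007,0,0,0,0,0.042,-0.0094,0.007,0,0,0,0]' 60 && python3 -m crank '[0.042,-0.0094,0.007,0,0,0,0,0.042,-0.0094,0.007,0,0,0,0,0.042,-0.0094,0.007,0,0,0,0,0.042,-0.0094,0.007,0,0,0,0,0,0,0,0,0,-0.156,0,0,0,0,0,0,-0.156,0,0,0,0,0,0,-0.156,0,0,0,0,0,0,-0.156,0]' && python3 -m crank '[0,0,0,0,0,-0.156,0,0,0,0,0,0,-0.156,0,0,0,0,0,0,-0.156,0,0,0,0,0,0,-0.156,0,0,0,0,0,0,-0.156,0,0,0,0,0,0,-0.156,0,0,0,0,0,0,-0.156,0,0,0,0,0,0,0,0]'
python3 - <<'E'
from h import *
P=pose();print(np.round(P[0],3),P[1]);im=eyes.get_image("wrist");cv2.imwrite("pics/w1.png",im[...,::-1]);np.savez("w1.npz",R=P[0],t=P[1])
E
```

```text
time: 0.82
eef_pos: [432.3, -310.3, 213.4]
orientation: [-0.0, 0.975, 0.224, -0.0]
contact_force: [-0.2, 0.0, -0.2]
grip_width: 88.3
finger_force: 0.0
time: 1.48
eef_pos: [532.4, -230.9, 192.3]
orientation: [-0.0, 0.89, 0.457, -0.0]
contact_force: [0.3, 0.3, 0.3]
grip_width: 87.9
finger_force: 0.0
time: 2.15
eef_pos: [532.2, -231.1, 192.4]
orientation: [-0.0, 0.62, 0.785, -0.0]
contact_force: [0.6, 0.4, -0.2]
grip_width: 87.8
finger_force: 0.0
[[-0.231  0.973 -0.001]
 [ 0.973  0.231  0.   ]
 [ 0.    -0.    -1.   ]] [ 532.23150186 -231.11343301  192.44805067]
```

View pics/w1.png

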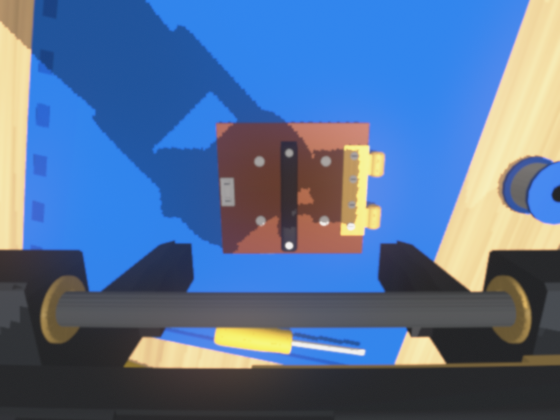

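Run:
```python
from h import *
im=cv2.imread("pics/w1.png")[...,::-1].copy();f=np.load("w1.npz");C=cam("wrist",(f["R"],f["t"]))
p=cast(C,[[289,153],[289,245]],55);print(p,p.mean(0),np.degrees(np.arctan2(*(p[1]-p[0])[1::-1][::-1]))) 
d=p[0]-p[1];print("yaw from handle",np.degrees(np.arctan2(-d[0],d[1])))
q=cast(C,[[217,123],[370,123],[362,252],[222,252]],19);print(q)
print([np.linalg.norm(q[i]-q[i-1]).round(1) for i in range(4)],q.mean(0))
for a,b in((0,1),(3,2)):
    e=q[b]-q[a];print(np.degrees(np.arctan2(e[1],e[0])))
m=win(masks(im)["lid"],200,110,380,262);c=big(m)[0];r=cv2.minAreaRect(cast(C,c.reshape(-1,2),19)[:,:2].astype(np.float32));print(r)
m=win(masks(im)["black"],270,130,310,262);c=big(m)[0];r=cv2.minAreaRect(cast(C,c.reshape(-1,2),55)[:,:2].astype(np.float32));print(r)
```

```text
[[ 525.75760703 -193.71847374   55.        ]
 [ 543.84192002 -269.03329952   55.        ]] [ 534.79976352 -231.37588663   55.        ] 166.497969404001
yaw from handle 13.50203059599902
[[ 459.21052824 -186.15660313   19.        ]
 [ 590.042414   -155.06942258   19.        ]
 [ 618.06007274 -273.32129273   19.        ]
 [ 485.89586537 -304.72374181   19.        ]]
[np.float64(121.5), np.float64(134.5), np.float64(121.5), np.float64(135.8)] [ 538.30222009 -229.81776506   19.        ]
13.366273920865932
13.365737754680271
((537.7867431640625, -230.2113037109375), (131.93051147460938, 120.18373107910156), 13.920138359069824)Traceback (most recent call last):
  File "<stdin>", line 10, in <module>
IndexError: list index out of range
```

```bash
python3 -m crank '[0,0.003,0.03,0,0,0,0,0,0,0.03,0,0,0,0,0,0,0.03,0,0,0,0,0,0,0.03,0,0,0,0,0,0,0.03,0,0,0,0,0,0,0.025,0,0,0,0,0,0,0.015,0,0,0,0,0,0,0.008,0,0,0,0]' 60 && python3 -m crank '[0,0,0,0,0,0,1,0,0,0,0,0,0,1,0,0,0,0,0,0,1,0,0,0,0,0,0,1,0,0,0,0,0,0,1,0,0,0,0,0,0,1,0,0,0,0,0,0,1,0,0,0,0,0,0,1]'
```

```text
time: 2.87
eef_pos: [534.0, -230.4, 42.7]
orientation: [-0.001, 0.623, 0.782, -0.0]
contact_force: [0.2, 0.4, -0.3]
grip_width: 88.2
finger_force: 0.0
time: 3.53
eef_pos: [534.6, -230.7, 44.4]
orientation: [0.0, 0.622, 0.783, 0.0]
contact_force: [0.3, -0.3, -0.1]
grip_width: 36.9
finger_force: 0.0
```

```bash
python3 -m crank '[0,0,0,0,0,0,1,0,0,0,0,0,0,1,0,0,0,0,0,0,1,0,0,0,0,0,0,1,0,0,0,0,0,0,1,0,0,0,0,0,0,1,0,0,0,0,0,0,1,0,0,0,0,0,0,1]' && python3 -m crank '[0,0,-0.01,0,0,0,1,0,0,-0.02,0,0,0,1,0,0,-0.03,0,0,0,1,0,0,-0.03,0,0,0,1,0,0,-0.03,0,0,0,1,0,0,-0.03,0,0,0,1,0,0,-0.03,0,0,0,1,0,0,-0.02,0,0,0,1]'
```

```text
time: 4.2
eef_pos: [534.6, -230.7, 44.2]
orientation: [0.0, 0.622, 0.783, 0.0]
contact_force: [1.0, -0.1, -0.3]
grip_width: 13.3
finger_force: 60.0
time: 4.87
eef_pos: [534.6, -230.7, 196.6]
orientation: [0.001, 0.622, 0.783, 0.0]
contact_force: [0.1, -0.6, -2.6]
grip_width: 13.2
finger_force: 60.0
```

```bash
python3 -m crank '[0,0,0,0,0,0.1,1,0,0,0,0,0,0.1,1,0,0,0,0,0,0.098,1,0.015,0.003,0,0,0,0,1,0.03,0.004,0,0,0,0,1,0.036,0.004,0,0,0,0,1,0.04,0.004,0,0,0,0,1,0.04,0.004,0,0,0,0,1]' && python3 -m crank '[0.04,0.004,0,0,0,0,1,0.04,0.004,0,0,0,0,1,0.04,0.004,0,0,0,0,1,0.036,0.004,0,0,0,0,1,0.025,0.003,0,0,0,0,1,0.015,0,0,0,0,0,1,0,0,0,0,0,0,1,0,0,0,0,0,0,1]'
python3 - <<'E'
from h import *
P=pose();print(np.round(P[0],3),P[1]);im=eyes.get_image("wrist");cv2.imwrite("pics/w2.png",im[...,::-1]);np.savez("w2.npz",R=P[0],t=P[1])
cv2.imwrite("pics/w2b.png",cv2.resize(im[...,::-1],(800,600),interpolation=cv2.INTER_CUBIC))
E
```

```text
time: 5.53
eef_pos: [549.1, -108.0, 194.2]
orientation: [-0.0, 0.708, 0.706, -0.0]
contact_force: [0.4, -1.1, -4.0]
grip_width: 13.4
finger_force: 60.0
time: 6.2
eef_pos: [564.2, 36.9, 194.2]
orientation: [-0.0, 0.708, 0.706, -0.0]
contact_force: [-0.3, 0.5, -3.3]
grip_width: 13.3
finger_force: 60.0
[[ 0.004  1.    -0.   ]
 [ 1.    -0.004 -0.   ]
 [-0.    -0.    -1.   ]] [564.18052078  36.94223398 194.17712884]
```

View pics/w2b.png

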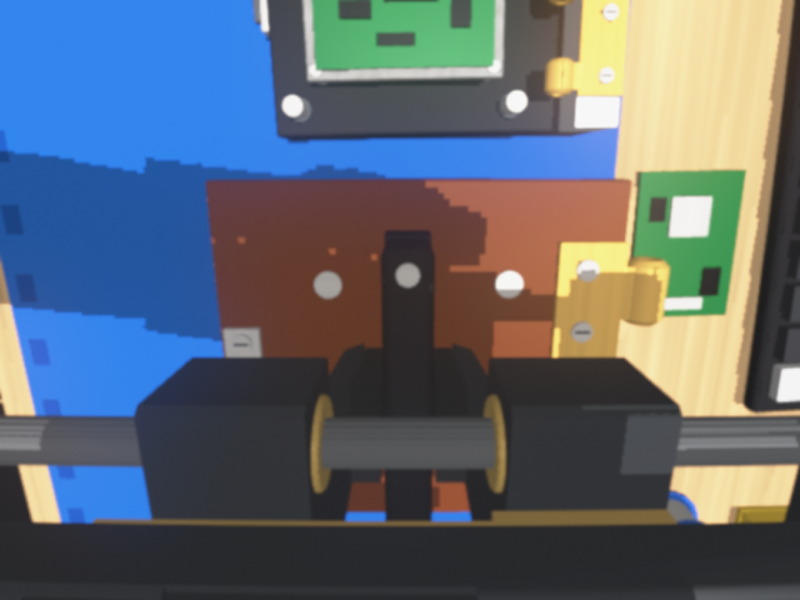

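```bash
python3 -m crank '[0.005,0,-0.02,0,0,0,1,0.01,0,-0.04,0,0,0,1,0.01,0,-0.04,0,0,0,1,0.013,0,-0.04,0,0,0,1,0.01,0,-0.04,0,0,0,1,0.005,0,-0.02,0,0,0,1,0,0,0,0,0,0,1,0,0,0,0,0,0,1]'
python3 - <<'E'
from h import *
P=pose();print(np.round(P[0],3),P[1]);im=eyes.get_image("wrist");cv2.imwrite("pics/w3.png",im[...,::-1]);np.savez("w3.npz",R=P[0],t=P[1])
cv2.imwrite("pics/w3b.png",cv2.resize(im[0:200,180:440,::-1],(780,600),interpolation=cv2.INTER_CUBIC))
E
```

```text
time: 6.92
eef_pos: [564.7, 75.6, 343.8]
orientation: [0.0, 0.709, 0.705, -0.0]
contact_force: [0.5, -0.3, -4.6]
grip_width: 13.4
finger_force: 60.0
[[ 0.006  1.     0.   ]
 [ 1.    -0.006 -0.   ]
 [-0.     0.    -1.   ]] [564.6952553   75.62347792 343.8094924 ]
```

View pics/w3b.png

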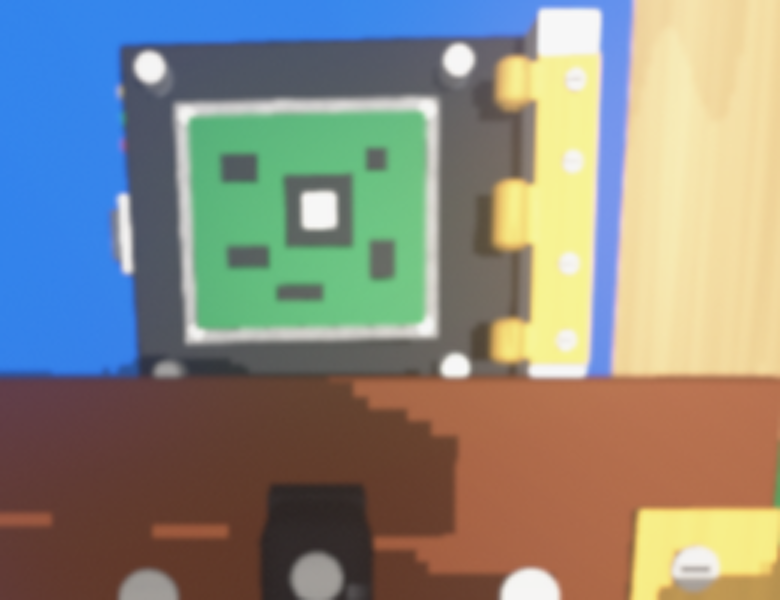

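Run:
```python
from h import *
def L(n):
    f=np.load(n+".npz");return cam("wrist",(f["R"],f["t"])),f["t"]
C,t=L("w3")
g=lambda pts:(np.array(pts,float)-1)/3+[180,0]
print("front edge z69 ->axis",(cast(C,g([[496,82],[492,214],[489,340]]),69)+[7.1,0,0]).round(1))
print("ends z72",cast(C,g([[512,57],[512,108],[510,180],[510,249],[508,318],[508,362]]),72)[:,1].round(1))
print("jig corners z43",cast(C,g([[122,47],[138,358],[527,37]]),43).round(1))
b=cast(C,g([[176,106],[437,98],[437,337],[187,343]]),51);print("nest z51",b.round(1),b.mean(0))
C,t=L("w2");h=lambda p:np.array(p,float)/1.42857-.3
print("w2 right knuckle axis",(cast(C,h([[545,78]]),69)+[7.1,0,0]).round(1),"ends",cast(C,h([[560,58],[560,97]]),72)[:,1].round(1))
print("jig z43",cast(C,h([[278,137],[276,60]]),43).round(1))
z=t[2]
k=cast(C,h([[669,290]]),z-27)-t;print("lid knuckle rear->axis rel tcp",k-[7.3,0,0])
print("lid kn ends rel tcp",(cast(C,h([[650,258],[650,325]]),z-23)-t)[:,1])
q=cast(C,h([[207,180],[630,180]]),z-25)-t;print("lid plate left edge corners rel tcp (exp -64.5,62 / 71.5,62)",q.round(1))
q=cast(C,h([[408,276]]),z+11)-t;print("handle screw rel tcp (exp 0,38.7)",q.round(1))
```

```text
front edge z69 ->axis [[638.2 237.5  69. ]
 [638.3 191.7  69. ]
 [638.7 145.7  69. ]]
ends z72 [245.1 228.  203.3 178.9 153.8 137.4]
jig corners z43 [[489.8 257.3  43. ]
 [490.4 139.8  43. ]
 [646.9 259.9  43. ]]
nest z51 [[511.  234.1  51. ]
 [611.5 236.3  51. ]
 [613.4 147.2  51. ]
 [512.  145.5  51. ]] [562.00421687 190.77298897  51.        ]
w2 right knuckle axis [[639. 145.  69.]] ends [153.5 135.7]
jig z43 [[491.4 119.3  43. ]
 [493.  159.1  43. ]]
lid knuckle rear->axis rel tcp [[ 80.84516041  24.73291178 -27.        ]]
lid kn ends rel tcp [36.43393195 13.65624293]
lid plate left edge corners rel tcp (exp -64.5,62 / 71.5,62) [[-63.1  61.4 -25. ]
 [ 69.8  60.9 -25. ]]
handle screw rel tcp (exp 0,38.7) [[ 0.  38.2 11. ]]
```

Run:
```python
from h import *
im=cv2.imread("pics/w3.png")[...,::-1].copy();f=np.load("w3.npz");C=cam("wrist",(f["R"],f["t"]))
m=masks(im);g=win(m["green"],230,25,330,120);c=big(g)[0].reshape(-1,2);print(cv2.minAreaRect(cast(C,c,53)[:,:2].astype(np.float32)))
x0,y0=c.min(0);x1,y1=c.max(0);xc=(x0+x1)/2;yc=(y0+y1)/2;w=x1-x0;h=y1-y0
for n,s in(("L",(c[:,0]<xc-.4*w)&(abs(c[:,1]-yc)<.38*h)),("R",(c[:,0]>xc+.4*w)&(abs(c[:,1]-yc)<.38*h)),("T",(c[:,1]<yc-.4*h)&(abs(c[:,0]-xc)<.38*w)),("B",(c[:,1]>yc+.4*h)&(abs(c[:,0]-xc)<.38*w))):
    p=cast(C,c[s],53);v=cv2.fitLine(p[:,:2].astype(np.float32),cv2.DIST_HUBER,0,.01,.01).ravel();a=np.degrees(np.arctan2(v[1],v[0]));print(n,s.sum(),v.round(2),(a+45)%90-45)
# knuckle front: subpixel brass threshold on saturation
S=cv2.cvtColor(im,cv2.COLOR_RGB2HSV)[...,1].astype(float);B=im[...,0].astype(float)
for y in(22,24,26,28,30,32,63,66,69,72,75,78,80,109,111,113,115,117,119):
    r=B[y,335:350];th=130;i=np.argmax(r>th);u=335+i-1+(th-r[i-1])/(r[i]-r[i-1]);p=cast(C,[[u,y]],69)[0];print(y,round(u,2),(p[0]+7.1).round(2),p[1].round(1))
```

```text
((561.4174194335938, 191.1497802734375), (88.84033203125, 76.994384765625), 0.6459088921546936)
L 53 [ 1.0000e-02 -1.0000e+00  5.1757e+02  1.9211e+02] 0.76047516
R 53 [ 2.0000e-02 -1.0000e+00  6.0482e+02  1.8922e+02] 0.9747162
T 57 [ 1.0000e+00 -1.0000e-02  5.5295e+02  2.2903e+02] -0.41127396
B 57 [1.0000e+00 2.0000e-02 5.5515e+02 1.5346e+02] 1.4081192
22 222.0 502.97 243.5
24 336.22 628.45 240.6
26 344.07 637.17 238.5
28 344.11 637.27 236.5
30 344.07 637.29 234.5
32 344.12 637.42 232.4
63 343.1 637.35 200.2
66 343.36 637.75 197.1
69 343.29 637.78 193.9
72 343.24 637.83 190.7
75 343.16 637.85 187.5
78 343.11 637.9 184.2
80 343.2 638.08 182.1
109 342.78 638.69 150.2
111 342.65 638.61 147.9
113 342.59 638.62 145.7
115 342.53 638.64 143.4
117 342.52 638.7 141.2
119 336.0 631.14 138.9
```

```bash
python3 -m crank '[0.015,0,0,0,0,0,1,0.03,-0.003,0,0,0,0,1,0.036,-0.0039,0,0,0,0,1,0.035,-0.003,0,0,0,0,1,0.025,0,0,0,0,0,1,0.0118,0,0,0,0,0,1,0,0,0,0,0,-0.0245,1,0,0,0,0,0,0,1]' && python3 -m crank '[0,0,0.02,0,0,0,1,0,0,0.04,0,0,0,1,0,0,0.052,0,0,0,1,0,0,0.052,0,0,0,1,0,0,0.05,0,0,0,1,0,0,0.04,0,0,0,1,0,0,0.025,0,0,0,1,0,0,0.012,0,0,0,1]' && python3 -m crank '[0,0,0,0,0,0,1,0,0,0,0,0,0,1,0,0,0,0,0,0,1,0,0,0,0,0,0,1,0,0,0,0,0,0,1,0,0,0,0,0,0,1,0,0,0,0,0,0,1,0,0,0,0,0,0,1]'
python3 - <<'E'
from h import *
P=pose();print(np.round(P[0],4),P[1],ctrl.get_state()["contact_force"]);im=eyes.get_image("wrist");cv2.imwrite("pics/w4.png",im[...,::-1]);np.savez("w4.npz",R=P[0],t=P[1])
cv2.imwrite("pics/w4b.png",cv2.resize(im[60:310,330:560,::-1],(552,600),interpolation=cv2.INTER_CUBIC))
E
```

```text
time: 7.63
eef_pos: [557.8, 190.9, 343.4]
orientation: [-0.0, 0.702, 0.713, -0.001]
contact_force: [-0.1, -0.7, -2.8]
grip_width: 13.3
finger_force: 60.0
time: 8.3
eef_pos: [556.8, 189.7, 122.9]
orientation: [-0.001, 0.703, 0.711, -0.002]
contact_force: [-0.7, 0.0, -3.1]
grip_width: 13.1
finger_force: 60.0
time: 8.97
eef_pos: [557.9, 191.3, 126.2]
orientation: [0.0, 0.702, 0.712, 0.0]
contact_force: [0.7, 0.7, -3.3]
grip_width: 13.3
finger_force: 60.0
[[-1.400e-02  9.999e-01  3.000e-04]
 [ 9.999e-01  1.400e-02  0.000e+00]
 [ 0.000e+00  3.000e-04 -1.000e+00]] [557.89375061 191.34676515 126.19060203] [ 0.69367121  0.72631686 -3.31171027]
```

View pics/w4b.png

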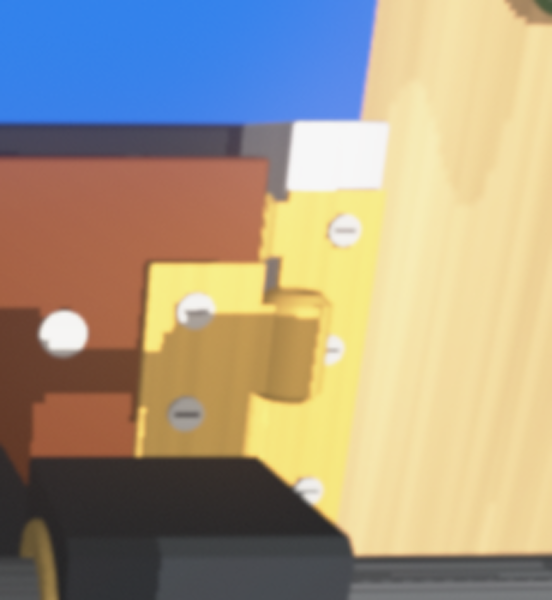

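```bash
python3 -m crank '[-0.0013,0,0.003,0,0,0,1,0,0,0.003,0,0,0,1,0,0,0.003,0,0,0,1,0,0,0.003,0,0,0,1,0,0,0.003,0,0,0,1,0,0,0.003,0,0,0,1,0,0,0.002,0,0,0,1,0,0,0,0,0,0,1]' && python3 -m crank '[0,0,0,0,0,0,1,0,0,0,0,0,0,1,0,0,0,0,0,0,1,0,0,0.001,0,0,0,1,0,0,0.001,0,0,0,1,0,0,0.001,0,0,0,1,0,0,0,0,0,0,1,0,0,0,0,0,0,1]'
```

```text
time: 9.68
eef_pos: [557.7, 190.3, 110.6]
orientation: [-0.0, 0.702, 0.712, -0.0]
contact_force: [1.1, 0.2, -3.9]
grip_width: 13.2
finger_force: 60.0
time: 10.35
eef_pos: [557.8, 190.3, 108.7]
orientation: [-0.0, 0.702, 0.712, -0.0]
contact_force: [-0.4, 0.1, -3.9]
grip_width: 13.2
finger_force: 60.0
```

```bash
python3 -m crank '[0,0,0.001,0,0,0,1,0,0,0.001,0,0,0,1,0,0,0.001,0,0,0,1,0,0,0.001,0,0,0,1,0,0,0.001,0,0,0,1,0,0,0.001,0,0,0,1,0,0,0,0,0,0,1,0,0,0,0,0,0,1]' && python3 -m crank '[0,0,0.001,0,0,0,1,0,0,0.001,0,0,0,1,0,0,0.001,0,0,0,1,0,0,0.001,0,0,0,1,0,0,0.001,0,0,0,1,0,0,0,0,0,0,1,0,0,0,0,0,0,1,0,0,0,0,0,0,1]'
```

```text
time: 11.02
eef_pos: [557.9, 190.4, 104.2]
orientation: [0.0, 0.702, 0.712, 0.0]
contact_force: [-0.2, 0.5, -3.5]
grip_width: 13.5
finger_force: 60.0
time: 11.68
eef_pos: [557.9, 190.3, 100.6]
orientation: [0.0, 0.702, 0.712, 0.0]
contact_force: [-2.5, -0.4, 4.4]
grip_width: 13.1
finger_force: 60.0
```

```bash
python3 -m crank '[0,-0.0004,0.001,0,0,0,1,0,0,0.001,0,0,0,1,0,0,0.001,0,0,0,1,0,0,0.001,0,0,0,1,0,0,0.001,0,0,0,1,0,0,0.0005,0,0,0,1,0,0,0,0,0,0,1,0,0,0,0,0,0,1]'
python3 -m crank '[0,0,0,0,0,0,1,0,0,0,0,0,0,1,0,0,0,0,0,0,1,0,0,0,0,0,0,1,0,0,0,0,0,0,1,0,0,0,0,0,0,1,0,0,0,0,0,0,1,0,0,0,0,0,0,1]'
```

```text
time: 12.35
eef_pos: [557.9, 190.3, 96.8]
orientation: [0.0, 0.702, 0.712, 0.0]
contact_force: [-2.7, -1.1, 7.2]
grip_width: 13.4
finger_force: 60.0
time: 13.02
eef_pos: [557.9, 190.3, 96.8]
orientation: [0.0, 0.702, 0.712, 0.0]
contact_force: [-2.6, -0.5, 7.5]
grip_width: 13.2
finger_force: 60.0
```

```bash
python3 -m crank '[0,0,0.001,0,0,0,1,0,0,0,0,0,0,1,0,0,0.0005,0,0,0,1,0,0,0,0,0,0,1,0,0,0,0,0,0,1,0,0,0,0,0,0,1,0,0,0,0,0,0,1,0,0,0,0,0,0,1]'
```

```text
time: 13.68
eef_pos: [557.9, 190.3, 96.2]
orientation: [0.0, 0.702, 0.712, 0.001]
contact_force: [-3.9, -0.9, 11.1]
grip_width: 13.2
finger_force: 60.0
```

```bash
python3 -m crank '[0,0,0.001,0,0,0,1,0,0,0,0,0,0,1,0,0,0.001,0,0,0,1,0,0,0,0,0,0,1,0,0,0,0,0,0,1,0,0,0,0,0,0,1,0,0,0,0,0,0,1,0,0,0,0,0,0,1]'
python3 - <<'E'
from h import *
im=eyes.get_image("wrist");cv2.imwrite("pics/w5b.png",cv2.resize(im[60:310,330:560,::-1],(552,600),interpolation=cv2.INTER_CUBIC))
E
```

```text
time: 14.35
eef_pos: [557.9, 190.3, 96.1]
orientation: [0.001, 0.702, 0.712, 0.001]
contact_force: [-9.3, -3.0, 23.6]
grip_width: 13.4
finger_force: 60.0
```

View pics/w5b.png

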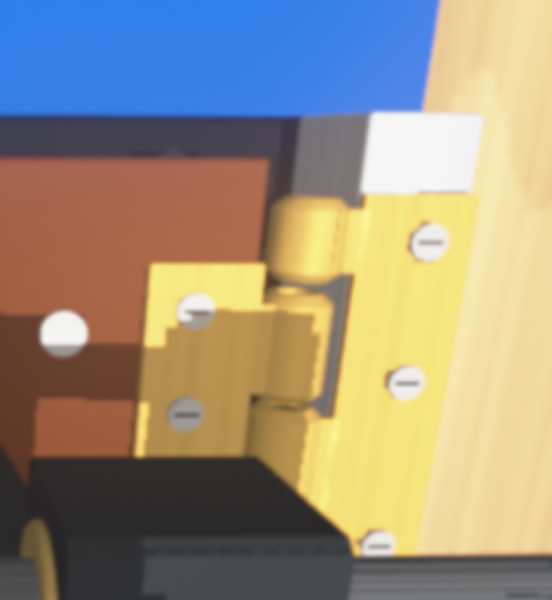

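```bash
python3 -c "
from station import ctrl
print(ctrl.hand_in())"
```

```text
the job is handed in; nothing more can be done
None
```

I handed the job in with the lid set on the jig: its left knuckle sits in its gap in the last picture (the gripper hid the right one), the lid is pressed onto the stops with about 24 N at handle height 96 mm (home), and the handle is still gripped at 60 N; the hand-in gave no verdict.

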